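# Load a terminal strip into a packed magazine with the sprung push slide

## Robot

A 6-joint arm with a two-finger parallel gripper is mounted at the origin on a cart in front of the work surface, level with it; the furniture and walls round the work are solid. World frame = base frame: x ahead of the robot, y to its left, z up, the work surface at z = 0. Lengths are in mm, angles in degrees, forces in N, time in s.
With the tool pointing down it reaches from about 300 to 850 mm from the base axis. Payload 4.2 kg.
Tool frame: the origin (TCP) lies at the very end of the fingers, on their centre line; the grasp point (between the pads) lies 19 mm behind it (env.tcp_to_grasp is the distance from the TCP to the grasp point, in mm); z points along the fingers, y is the line along which they close (so a half turn about z gives the same grasp; the last joint's range is limited). The gripper opens to 91 mm and grips with 3 to 60 N. Pads are 32 mm wide; open, the fingers measure 118 mm over their backs; the gripper's body (76 mm by 178 mm) begins 60 mm behind the grasp point.
Start: joints at [-66.692, 18.312, 89.639, -0, 72.044, -1.146], TCP at [238.033, -523.436, 193.776] pointing down, gripper open.
Joint ranges: [-177.97, 177.97], [-48.28, 115.42], [12.27, 149.76], [-77.06, 257.06], [2.81, 150.46], [-146.56, 146.56]. Speed limits (degrees/s): [147.25, 147.25, 180, 180, 180, 180].

## Interface

Orientations are given as [roll, pitch, yaw] about the fixed x, y, z axes, in that order (R = Rz(yaw) Ry(pitch) Rx(roll)).
In Python, from workcell import env gives the robot as it stands.
- The arm moves only by the tool move_arm, never from a script. Its argument "plan" is a list of rows, each a list of 3 entries, a list of its own where there are three numbers: the shift along the world's x, y, z in cm, then the turn about the world's z in degrees, then the closure, from 0 (fully open) to 1 (shut). In form: [[[x, y, z], turn, claw], ...]. A call has 1 to 5 rows; each row shifts and turns the commanded pose from where the row before left it; what a row does not reach is not made up. A row lasts 1/10 s, in which the tool goes at most 50 mm and 8.59 degrees, less where a joint would pass 70% of its speed; a pose out of reach is approached as far as the arm can. A call is refused whole if a number of a shift passes 5 or a number of a turn 8.59, either way. A call with a gripper value outside its range is refused whole. The fingers move at their own pace and stop on an object; "squeeze" is the grip in N (left out, the last holds). Time passes only in rows, so rows that do not move let the fingers close. It gives the time, the measured TCP pose, the force, the opening and the grip force at its end, in the units of the state.
- env.state(): the state, without advancing time (a new reading comes with each control period).
- env.grab_frame(name): name is "scene" or "top"; returns a dict with "frame" (384x512x3 uint8, red, green, blue), "z_map" (384x512 float32, mm along the optical axis (not along the pixel's ray), 0 where there is no reading), "fovy" (degrees; the focal length in pixels is half the picture's height over the tangent of half this angle, whatever the lens; pixels are square), "cx", "cy" (the principal point, pixels), "D" ([k1, k2, p1, p2, k3] as OpenCV has them; the pictures are not rectified), "position" and "orientation" of the camera in the world. Camera axes: x right, y down, z forward; pixel columns grow to the right and rows downward; lengths in mm; the calibration is good to about 2 mm. A picture is of the moment at which its call begins.
- env.job_done(): hands the job in; it is judged then, once.
Trained networks look in a picture, given as the dict that the camera call returned (one of the last four; its "shot" number tells which), for a name from the list of things; names that differ only in an ending like _2 or _b are one class to them, and where a whole thing is asked for, a point or a joint stands for the part that bears it (a point fixed in the world has none). Each returns a list of dicts, best first, with "score" (0 to 1); they miss things now and then, are a little off and sometimes report something else, mostly with a low value. They report only what shows in the picture. A call takes as long as a camera call. They do not tell look-alikes from the thing itself.
- env.search_frame(picture, label): "point" ([column, row] in pixels, amid what is visible of it).
- env.landmark_of(picture, label): "point" ([column, row] in pixels: a listed point, or the origin of a listed thing).
The state is a dict: "time_s": time; "qpos": joint angles; "qvel": joint speeds; "effort": joint torques, N m; "ee_pos": TCP position; "ee_rot": TCP orientation; "force": force on the tool from outside, world axes, zero at the start; "torque": the same for the moment, N m; "gripper_width": finger opening in mm; "gripper_force": force on a finger pad.
Only numpy, scipy, OpenCV 4.12 (cv2) and the standard library are available. Lean on these libraries where they do the work, as an engineer would, in place of code of your own. Each camera call takes 0.05 s, during which the arm holds its last target. There are 200 camera calls.

## Task

Load the spare terminal strip from the bench into the magazine's row, between the two strips already there. Push those two apart along the row so the place at the end of the loading lane is free, lay the spare strip flat in the lane across the front of the pusher and let go of it; then push the sprung slide by its black paddle fully in and hold it there a moment so that it shoves the strip home, and let the slide spring all the way back. Finish with all three strips lying flat in the row, the spare in the middle, and do not disturb the tape measure, torch and circuit breaker lying around.

Things in the scene. Friction and masses are not known exactly. Their poses are not given: they have to be found in the camera images.
- magazine: Fixed grey T-shaped magazine, low aluminium rails. Origin on the bench under the middle of the mouth between lane and row; x = push direction (away from robot), y = along the row to the left. All mm below are in this frame. Floor z 8; rails 10 high (tops z 18). Base plate: row part x -8 to 66, y +-172; lane part x -166 to -6, y +-62. Slide gibs at y +-(27 to 40), x -162 to -80, top z 23.
- lane (a point): On the floor where the middle of the spare strip goes in the lane: magazine (-34, 0, 8) mm, axes as the magazine's. The lane runs from the pusher face (x -60, slide out) to the mouth (x 0), between guides with inner faces at y +-54, 6 thick.
- seat (a point): On the floor in the row at the end of the lane: magazine (26, 0, 8) mm, axes as the magazine's. A strip pushed home ends here or up to 4 mm beyond in x. The row is x 0 to 52, y -159 to 159, with back stop (8 thick), end walls (8 thick) and a front lip (x -7 to 0) open only at the mouth, y -54 to 54.
- slide (a joint): Sprung slide, moves along magazine +x: 0 = out, 0.064 m = fully in (hard stop; pusher face then at x +4 mm). Needs about 4 N at the start, 10 N at the end; springs back when let go. Pusher bar 88 mm wide, x -72 to -60, z 10 to 18 mm when out. A strip overlapping the mouth in the row blocks it.
- paddle (a point): Middle of the rear (robot-side) face of the slide's upright black paddle, magazine (-124, 0, 45) mm when the slide is out; moves with the slide. Paddle 46 mm wide in y, 8 thick in x, z 13 to 65 mm. Push this face along +x.
- strip_spare: Strip to load, flat on the bench beside the lane, left or right, any yaw. Eight terminals on a short rail, 100 mm long (own x), 44 wide (own y), 40 high, 0.1 to 0.2 kg; origin at the centre of its underside. Block x -49 to 42, y +-22, z 3 to 39 mm; rail x +-50, y +-15, z 0 to 3. Grasp across the width. Goes in with its length along the row, either way round.
- strip_left: A like strip already in the row, lengthwise along it, the left (+y) one of the two, which start packed nearly end to end anywhere along the row. It stays the left one. Against its end wall its centre is at magazine y 109 mm; to leave room for the spare it must be at 104 or more.
- strip_right: A like strip already in the row, the right (-y) one; the same on the other side.
- tape_measure: Bystander: pocket tape measure, 66 x 86 x 31 mm, on the side of the lane where the spare is not. Origin at the centre of its underside.
- torch: Bystander: white pocket torch lying to the left of the spare strip's or tape measure's place, 114 mm long (own y), 29 thick. Origin at the centre of its underside.
- spare_breaker: Bystander: grey single-pole circuit breaker lying on its side, farther out on the right, 78 x 76 x 19 mm. Origin at the centre of its underside.
There are look-alikes about, which are no part of the job. What is shaped like the strip_spare but purple is not meant.

How it is judged:
By the outcome, as a careful person would: the job done as asked, in the order asked, and still so for the second after the job is handed in, with the robot touching nothing.
It also fails if it takes over 72 s, if anything falls off the work surface, if the arm or the gripper's body presses on something with over 40 N, if the wrist force passes 120 N, or if a joint passes its speed limit or range.

## Working session

There is one attempt and no reset: what is moved stays moved. The work goes in short steps, Python scripts to look and compute and a tool call to move; the robot and the scene stay as the last step left them, time stands still between calls to the robot, and variables do not carry over. Pictures are saved under pics/ and viewed, at most 10 in all, crops included, and the job is handed in when it is done.

Besides the shell and the picture viewer there is one more tool, called by a JSON object that holds its "fn" and its "kwargs", one argument or row to a line. move_arm: Moves the arm, as the interface text tells. Its arguments: {"type":"object","properties":{"plan":{"type":"array","items":{"type":"array"}},"squeeze":{"type":"number"}},"required":["plan"]}

```bash
mkdir -p pics
cat > h.py <<'E'
import numpy as np,cv2
from workcell import env
from scipy.spatial.transform import Rotation as R
def cam(p):
    f=p["frame"].shape[0]/2/np.tan(np.radians(p["fovy"])/2)
    K=np.array([[f,0,p["cx"]],[0,f,p["cy"]],[0,0,1]]);return K
def Rot(p):
    o=np.array(p["orientation"],float)
    if o.shape==(3,3): return o
    return R.from_euler('xyz',o,degrees=True).as_matrix()
def rays(p,uv):
    u=cv2.undistortPoints(np.array(uv,float).reshape(-1,1,2),cam(p),np.array(p["D"],float)).reshape(-1,2)
    return np.c_[u,np.ones(len(u))]
def atz(p,uv,z):
    d=rays(p,uv)@Rot(p).T; o=np.array(p["position"],float)
    return o+d*((z-o[2])/d[:,2])[:,None]
def cloud(p):
    h,w=p["z_map"].shape; v,u=np.mgrid[:h,:w]
    d=rays(p,np.stack([u,v],-1).reshape(-1,2))
    return ((d*p["z_map"].reshape(-1,1))@Rot(p).T+np.array(p["position"],float)).reshape(h,w,3)
def proj(p,P):
    Rm=Rot(p).T; t=-Rm@np.array(p["position"],float)
    return cv2.projectPoints(np.array(P,float).reshape(-1,1,3),cv2.Rodrigues(Rm)[0],t,cam(p),np.array(p["D"],float))[0].reshape(-1,2)
E
python3 - <<'E'
from h import *
for n in ("top","scene"):
    p=env.grab_frame(n); cv2.imwrite(f"pics/{n}0.png",cv2.resize(p["frame"][...,::-1],(800,600),interpolation=cv2.INTER_CUBIC))
    print(n,p["position"],p["orientation"],p["fovy"],p["D"])
    for l in ["magazine","lane","seat","paddle","strip_spare","strip_left","strip_right","tape_measure","torch","spare_breaker"]:
        print(l,[(np.round(r["point"]),round(r["score"],2)) for r in env.landmark_of(p,l)[:4]])
print(env.state())
E
```

```text
top [ 486.69829833   11.17770134 1170.40483367] [-176.80959524    0.30737515  -89.96393073] 54.19064012129577 [-0.11563056  0.          0.          0.          0.        ]
magazine [(array([260., 179.]), 0.82)]
lane [(array([259., 193.]), 0.64)]
seat [(array([258., 171.]), 0.81)]
paddle [(array([256., 219.]), 0.68)]
strip_spare [(array([305., 206.]), 0.75), (array([181., 249.]), 0.74), (array([213., 133.]), 0.58)]
strip_left []
strip_right []
tape_measure [(array([210., 208.]), 0.94), (array([262., 180.]), 0.16)]
torch [(array([164., 207.]), 0.82)]
spare_breaker [(array([361., 216.]), 0.67), (array([241., 174.]), 0.31)]
scene [ 288.08317528 -789.71059723  608.55316488] [-122.08287054    0.21927935  -18.57547151] 50.886013845232014 [0.00457323 0.         0.         0.         0.        ]
magazine [(array([271., 222.]), 0.82), (array([258., 262.]), 0.29), (array([278., 322.]), 0.23)]
lane [(array([260., 221.]), 0.6)]
seat [(array([278., 215.]), 0.72)]
paddle [(array([225., 212.]), 0.6)]
strip_spare [(array([173., 187.]), 0.81), (array([306., 184.]), 0.8), (array([260., 261.]), 0.61)]
s
[... 200 characters left out ...]
89), (array([272., 204.]), 0.72)]
{'time_s': 1.1, 'qpos': array([-6.66902563e+01,  1.83098934e+01,  8.96380008e+01, -5.44427184e-05,
        7.20451233e+01, -1.14597193e+00]), 'qvel': array([0.09204025, 0.04319126, 0.02544943, 0.10885624, 0.01134492,
       0.02804443]), 'effort': array([-2.43834758e-03, -4.12375939e+01, -2.32231146e+01,  7.27466773e-02,
        3.78602429e-02, -9.23809125e-06]), 'ee_pos': array([ 238.05126264, -523.42871683,  193.80284269]), 'ee_rot': array([1.79993020e+02, 1.91429616e-04, 2.44557324e+01]), 'force': array([-0.63294392,  0.43634514,  0.08567845]), 'torque': array([0.00439193, 0.04912391, 0.01970777]), 'gripper_force': 0.0, 'gripper_width': 91.21387452577473}
```

View pics/top0.png

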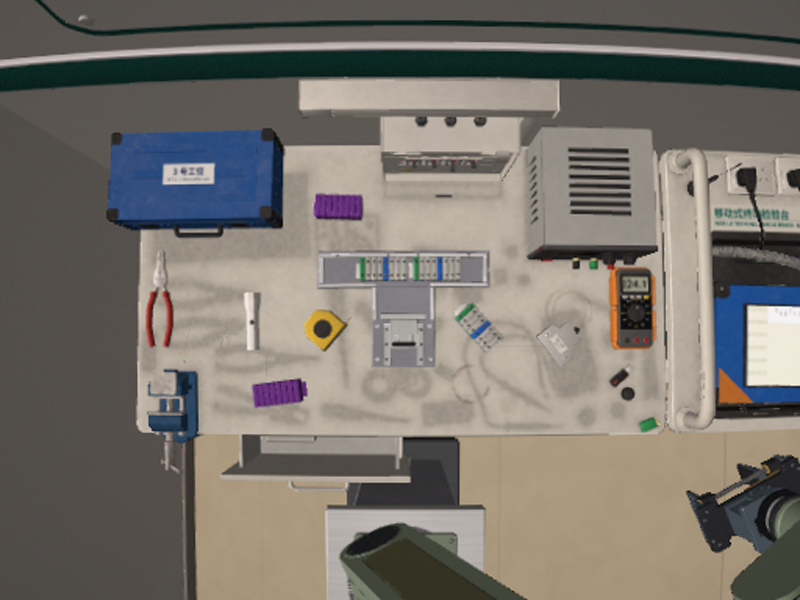

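View pics/scene0.png

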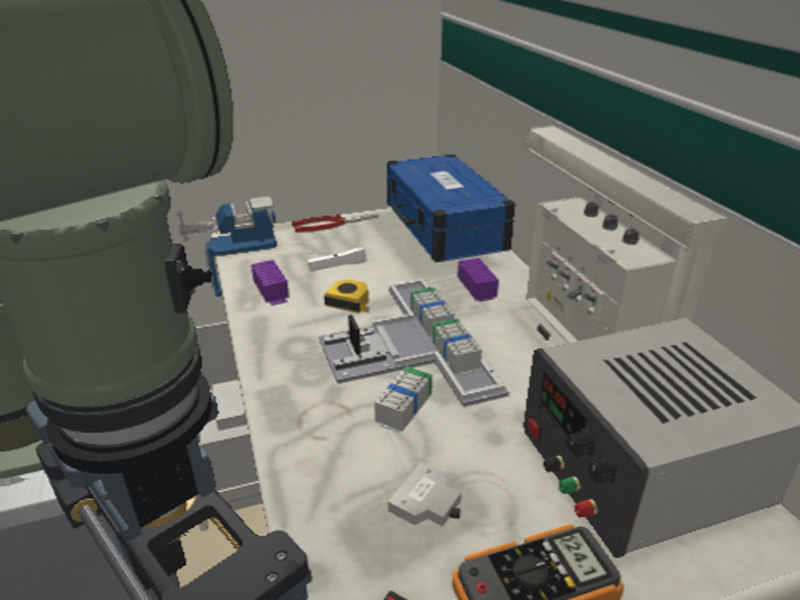

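The spare is the grey strip with the green and blue terminals at top (306,209) in native pixels. The purple ones at about (215,132) and (178,250) are the look-alikes. I'll confirm in a crop and measure.

Run:
```python
from h import *
p=env.grab_frame("top"); np.save("top.npy",p,allow_pickle=True)
C=cloud(p); Z=C[...,2]
print("mag@8",atz(p,[[260,179]],0),"seat",atz(p,[[258,171]],8),"lane",atz(p,[[259,193]],8))
def rect(m,name):
    m=cv2.morphologyEx(m.astype(np.uint8),cv2.MORPH_OPEN,np.ones((2,2)))
    n,L,s,c=cv2.connectedComponentsWithStats(m)
    for i in range(1,n):
        if s[i,4]>60:
            P=C[L==i]; r=cv2.minAreaRect(P[:,:2].astype(np.float32)); print(name,s[i,4],np.round(c[i]),np.round(r[0],1),np.round(r[1],1),round(r[2],1),"z",np.round(np.percentile(P[:,2],[5,50,95]),1))
roi=np.zeros(Z.shape,bool); roi[110:270,140:380]=1
rect(roi&(Z>26)&(Z<60),"hi")
rect(roi&(Z>4)&(Z<60),"lo")
print("bench z",np.median(Z[roi]), Z[215,330],Z[171,210:215])
f=p["frame"][145:245,190:330,::-1]
cv2.imwrite("pics/crop0.png",cv2.resize(f,(800,571),interpolation=cv2.INTER_CUBIC))
```

```text
mag@8 [[607.32265865  -3.89231041   0.        ]] seat [[631.5424291    2.42630206   8.        ]] lane [[562.84792477  -0.66347309   8.        ]]
hi 116 [175. 135.] [617.8 175.7] [406.  110.7] 36.2 z [10.2 28.4 46.1]
hi 417 [217. 132.] [627.2  98.1] [315.2  99.4] 14.3 z [13.3 37.6 41.4]
hi 116 [343. 155.] [ 682.1 -254.1] [111.4  52.7] 31.9 z [-1.5 50.6 71.5]
hi 476 [246. 173.] [568.9  39.3] [ 92.  164.1] 89.7 z [ 7.3 45.6 49.6]
hi 446 [281. 172.] [627.6 -67.4] [45.6 92.7] 0.7 z [19.6 45.5 49.2]
hi 416 [307. 210.] [516.4 -95.8] [204.1  87.2] 82.4 z [ 2.8 38.1 42.1]
hi 346 [208. 210.] [510.6 157.8] [59.4 66.7] 49.7 z [23.7 28.7 32.9]
hi 444 [178. 253.] [410.1 151. ] [ 59.3 313.4] 18.0 z [-0.4 37.3 41.3]
lo 190 [176. 134.] [623.2 178.8] [415.8 118.5] 35.0 z [-2.8 17.2 45.5]
lo 459 [285. 113.] [708.7 -12.4] [205.1 396.6] 56.6 z [-2.4 17.5 22.2]
lo 226 [342. 146.] [ 717.5 -253.1] [182.9  74.2] 24.6 z [-1.2 47.9 71.4]
lo 456 [218. 133.] [627.2  98.1] [315.2  99.4] 14.3 z [-1.3 37.4 41.4]
lo 4251 [259. 189.] [5.481e+02 4.000e-01] [231.5 343.5] 0.1 z [ 2.8 11.9 47.9]
lo 69 [373. 169.] [ 635.8 -354.8] [21.5 55.6] 0.7 z [-4.1 42.3 47.3]
lo 310 [162. 205.] [531.9 166.1] [113.  302.3] 4.2 z [-2.4 20.6 28.2]
lo 445 [307. 210.] [516.3 -95.8] [204.1  87.5] 82.3 z [ 2.7 38.  42. ]
lo 460 [208. 211.] [507.9 157.9] [66.5 72.3] 50.8 z [ 0.5 28.4 32.6]
lo 458 [359. 220.] [ 485.5 -319.5] [81.3 80.6] 39.1 z [-0.3 16.1 20.1]
lo 466 [178. 252.] [410.2 151.1] [ 60.  313.2] 17.8 z [-1.  37.2 41.3]
bench z 0.24173226981895368 -0.8968142589510535 [6.88023547 8.69861668 7.06621467 8.78844946 5.0787069 ]
```

View pics/crop0.png

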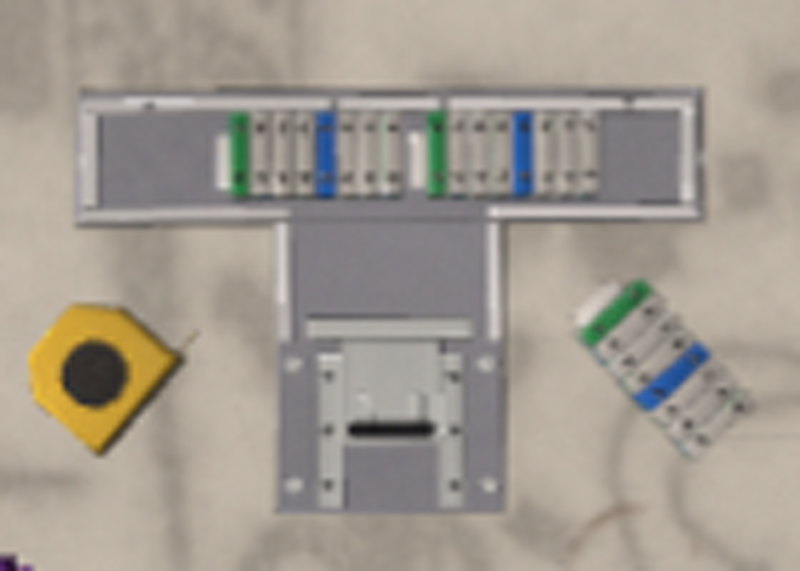

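The crop confirms it: the spare, centred at crop (663,370), is grey with green and blue and lies right of the lane. The two row strips span crop x 217–404 and 411–600. Next I'll refine the poses.

Run:
```python
from h import *
p=np.load("top.npy",allow_pickle=True).item(); C=cloud(p); Z=C[...,2]
cr=lambda q:[[a/5.714+190-.4,b/5.714+145-.4] for a,b in q]
pr=lambda n,q,z:print(n,np.round(atz(p,cr(q),z)[:,:2],1).tolist())
pr("base TL TR",[(78,90),(705,88)],18)
pr("row inner end L,R",[(97,160),(683,160)],8)
pr("lip front L,R",[(78,225),(703,218)],8)
pr("lane plate BL BR",[(277,513),(504,513)],8)
pr("guides inner",[(290,280),(487,280)],14)
pr("pusher front L R",[(306,320),(472,320)],18)
pr("paddle top",[(347,437),(436,437)],65)
pr("left rail/block ends",[(217,160)],11);pr("",[(404,155),(427,155),(600,155),(230,155)],47)
pr("right rail end",[(409,160)],11)
pr("rowstrip top edges",[(320,112),(320,197),(510,112),(510,197)],47)
pr("spare corners",[(645,279),(752,408),(692,459),(587,344)],39)
m=np.zeros(Z.shape,bool);m[185:235,280:330]=1
m=cv2.erode((m&(Z>33)).astype(np.uint8),np.ones((3,3)))>0
P=C[m];print("n",m.sum(),cv2.minAreaRect(P[:,:2].astype(np.float32)),P.mean(0))
w=np.linalg.eigh(np.cov(P[:,:2].T));print(np.degrees(np.arctan2(*w[1][::-1,1])),np.sqrt(w[0]*12))
# obstacles high near x>690
B=C[60:130,200:360];k=(B[...,2]>60)&(abs(B[...,1])<150)
print("tall xmin",np.percentile(B[k][:,0],[0,1,5]))
for y in(-200,-100,0,100):
  kk=k&(abs(B[...,1]-y)<50); print(y,kk.sum(),np.percentile(B[kk][:,0],[2,10]) if kk.any() else'')
```

```text
base TL TR [[663.7, 172.4], [664.9, -168.1]]
row inner end L,R [[626.7, 163.0], [626.7, -157.2]]
lip front L,R [[591.0, 173.1], [594.9, -167.8]]
lane plate BL BR [[434.7, 64.0], [434.8, -58.7]]
guides inner [[560.6, 57.0], [560.6, -49.5]]
pusher front L R [[538.8, 48.2], [538.8, -41.1]]
paddle top [[476.4, 25.4], [476.4, -20.4]]
left rail/block ends [[626.2, 97.0]]
 [[624.5, -4.2], [624.5, -16.3], [624.6, -107.6], [624.5, 87.5]]
right rail end [[626.2, -7.4]]
rowstrip top edges [[647.3, 40.1], [602.2, 40.0], [647.4, -60.2], [602.3, -60.0]]
spare corners [[559.6, -131.9], [491.3, -188.3], [464.4, -156.3], [525.2, -101.0]]
n 182 ((516.8207397460938, -87.3876724243164), (191.60421752929688, 76.01200103759766), 85.354736328125) [ 512.63863752 -137.57506015   69.38081869]
78.56758405256944 [ 66.33557106 106.40264407]
tall xmin [486.69829833 486.69829833 807.84021444]
-200 0 
-100 1790 [805.04803824 814.1136971 ]
0 1776 [486.69829833 808.9924991 ]
100 838 [848.35325607 849.13513118]
```

{"fn": "move_arm", "kwargs": {
  "plan": [
    [[2.58,3.79,0],4.37,0],
    [[2.58,3.79,0],4.37,0],
    [[2.58,3.79,0],4.37,0],
    [[2.58,3.79,0],4.37,0],
    [[2.58,3.79,0],4.37,0]
  ],
  "squeeze": 15
}}

```text
time_s: 1.65
ee_pos: [367.8, -332.4, 194.0]
ee_rot: [180.0, -0.0, 46.5]
force: [1.0, -0.7, -0.0]
gripper_width: 91.1
gripper_force: 0.0
```

{"fn": "move_arm", "kwargs": {
  "plan": [
    [[2.58,3.79,0],4.37,0],
    [[2.58,3.79,0],4.37,0],
    [[2.58,3.79,0],4.37,0],
    [[2.58,3.79,0],4.37,0],
    [[2.58,3.79,0],4.37,0]
  ]
}}

```text
time_s: 2.15
ee_pos: [496.9, -142.7, 194.0]
ee_rot: [180.0, 0.0, 68.3]
force: [1.2, -0.2, 0.2]
gripper_width: 91.3
gripper_force: 0.0
```

{"fn": "move_arm", "kwargs": {
  "plan": [
    [[2.58,3.79,0],4.37,0],
    [[2.58,3.79,0],4.37,0],
    [[2.58,3.79,0],4.37,0],
    [[2.58,3.79,0],4.37,0],
    [[2.58,3.79,0],4.37,0]
  ]
}}

```text
time_s: 2.65
ee_pos: [625.9, 46.8, 193.8]
ee_rot: [180.0, 0.0, 90.2]
force: [0.6, 0.3, -1.0]
gripper_width: 90.7
gripper_force: 0.0
```

Run:
```python
from h import *
s=env.state();print(s["ee_pos"],s["ee_rot"],s["time_s"])
p=np.load("top.npy",allow_pickle=True).item(); C=cloud(p); Z=C[...,2]
m=np.zeros(Z.shape,bool);m[185:235,280:330]=1
m&=(Z>32)&(Z<60)&(p["z_map"]>0)
P=C[m][:,:2];r=cv2.minAreaRect(P.astype(np.float32));print(m.sum(),r,P.mean(0))
w=np.linalg.eigh(np.cov(P.T));print(np.degrees(np.arctan2(w[1][1,1],w[1][0,1])),np.sqrt(w[0]*12))
```

```text
[625.87510259  46.81864618 193.82454394] [1.79982785e+02 1.18332772e-02 9.02012106e+01] 2.65
396 ((512.7203979492188, -143.97836303710938), (90.21820068359375, 44.01340866088867), 40.4000358581543) [ 512.58027521 -143.43915223]
-138.80431271708542 [43.30395922 90.49066771]
```

{"fn": "move_arm", "kwargs": {
  "plan": [
    [[-0.1,0,-4.5],0,0],
    [[0,0,-4.5],0,0],
    [[0,0,-4.5],0,0],
    [[0,0,-2.6],0,0],
    [[0,0,-1.0],0,0]
  ]
}}

```text
time_s: 3.15
ee_pos: [621.8, 45.0, 19.5]
ee_rot: [-179.7, 0.0, 90.0]
force: [-0.5, -0.4, 0.6]
gripper_width: 90.8
gripper_force: 0.0
```

{"fn": "move_arm", "kwargs": {
  "plan": [
    [[0,0,0],0,0.6],
    [[0,0,0],0,0.6],
    [[0,0,0],0,0.6],
    [[0,0,0],0,0.6],
    [[0,0,0],0,0.6]
  ],
  "squeeze": 12
}}

```text
time_s: 3.65
ee_pos: [624.7, 45.0, 23.9]
ee_rot: [179.9, -0.0, 90.0]
force: [0.2, -0.3, 0.2]
gripper_width: 54.1
gripper_force: 0.0
```

{"fn": "move_arm", "kwargs": {
  "plan": [
    [[0,0,0],0,0.6],
    [[0,0,0],0,0.6],
    [[0,0,0],0,0.6]
  ]
}}

```text
time_s: 3.95
ee_pos: [624.5, 45.1, 23.3]
ee_rot: [179.9, -0.0, 90.0]
force: [-0.0, -0.9, 2.7]
gripper_width: 43.9
gripper_force: 12.0
```

{"fn": "move_arm", "kwargs": {
  "plan": [
    [[0,1.0,0],0,0.6],
    [[0,1.3,0],0,0.6],
    [[0,1.3,0],0,0.6],
    [[0,1.3,0],0,0.6],
    [[0,0.7,0],0,0.6]
  ]
}}

```text
time_s: 4.45
ee_pos: [624.3, 102.6, 23.3]
ee_rot: [179.9, 0.0, 90.1]
force: [-1.0, -4.4, 5.0]
gripper_width: 44.1
gripper_force: 12.0
```

{"fn": "move_arm", "kwargs": {
  "plan": [
    [[0,0.3,0],0,0.6],
    [[0,0.2,0],0,0.6],
    [[0,0.2,0],0,0.6],
    [[0,0,0],0,0.6]
  ]
}}

```text
time_s: 4.85
ee_pos: [624.2, 109.2, 23.3]
ee_rot: [180.0, 0.0, 90.1]
force: [0.3, -3.2, 4.9]
gripper_width: 43.8
gripper_force: 12.0
```

{"fn": "move_arm", "kwargs": {
  "plan": [
    [[0,0.1,0],0,0.6],
    [[0,0.1,0],0,0.6],
    [[0,0,0],0,0.6]
  ]
}}

```text
time_s: 5.15
ee_pos: [624.2, 110.9, 23.3]
ee_rot: [180.0, 0.0, 90.1]
force: [-0.9, -3.3, 5.2]
gripper_width: 43.8
gripper_force: 12.0
```

Run:
```python
from h import *
p=env.grab_frame("top")
cv2.imwrite("pics/c1.png",cv2.resize(p["frame"][145:245,190:330,::-1],(800,571),interpolation=cv2.INTER_CUBIC))
```

```text
(no output)
```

View pics/c1.png

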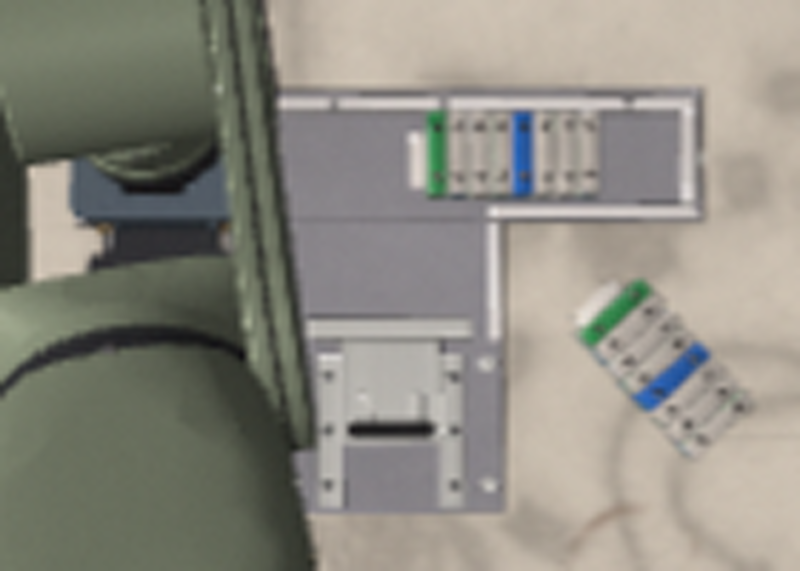

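The arm hides the left strip here; the right strip is unmoved, with its rail end at crop (411,160). I'll release, move over to it, and check the left one afterwards.

{"fn": "move_arm", "kwargs": {
  "plan": [
    [[0,0,0],0,0.2],
    [[0,0,0],0,0.2],
    [[0,0,0],0,0.2],
    [[0,0,2],0,0.2],
    [[0,0,4],0,0.2]
  ]
}}

```text
time_s: 5.7
ee_pos: [621.1, 110.2, 79.6]
ee_rot: [-179.5, 0.1, 90.0]
force: [0.6, -1.0, -0.3]
gripper_width: 72.8
gripper_force: 0.0
```

{"fn": "move_arm", "kwargs": {
  "plan": [
    [[0,-3.5,0],0,0.2],
    [[0,-4.5,0],0,0.2],
    [[0,-4.5,0],0,0.2],
    [[0,-3.0,0],0,0.2],
    [[0,-1.4,0],0,0.2]
  ]
}}

```text
time_s: 6.2
ee_pos: [623.7, -61.1, 82.4]
ee_rot: [-180.0, -0.0, 89.9]
force: [-0.0, -0.2, -0.1]
gripper_width: 73.0
gripper_force: 0.0
```

Run:
```python
from h import *
s=env.state();print(s["ee_pos"],s["ee_rot"],s["time_s"],s["gripper_width"])
p=env.grab_frame("scene");np.save("sc.npy",p,allow_pickle=True)
cv2.imwrite("pics/s1.png",cv2.resize(p["frame"][150:290,200:387,::-1],(800,600),interpolation=cv2.INTER_CUBIC))
```

```text
[623.70211367 -61.08420186  82.44581324] [-1.79972496e+02 -4.53573458e-03  8.98539145e+01] 6.2 73.02186530507844
```

View pics/s1.png

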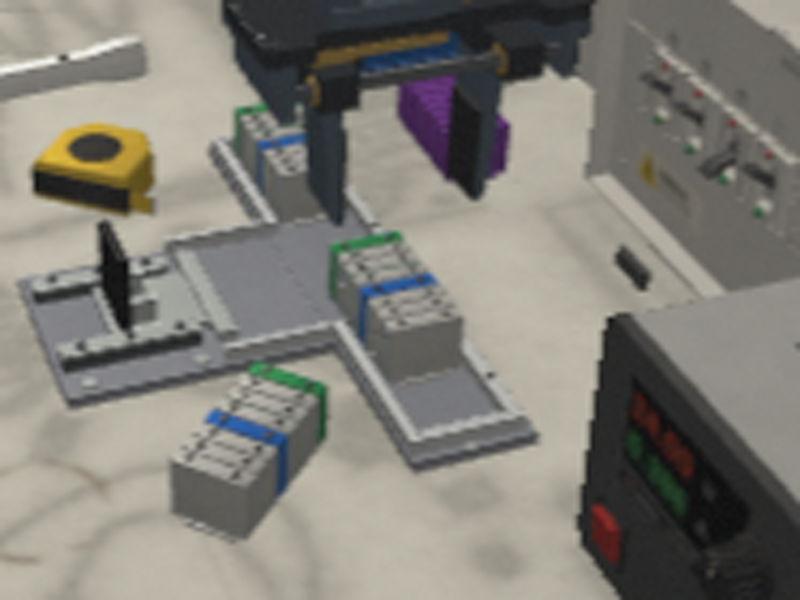

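The left strip now sits at the far end of the row, around crop (270,160), with the lane mouth open. Now the right strip.

{"fn": "move_arm", "kwargs": {
  "plan": [
    [[0.05,0.1,-2.5],0,0.2],
    [[0,0,-2.2],0,0.2],
    [[0,0,-1.2],0,0.2],
    [[0,0,0],0,0.6],
    [[0,0,0],0,0.6]
  ]
}}

```text
time_s: 6.75
ee_pos: [625.0, -57.1, 24.1]
ee_rot: [180.0, -0.0, 90.0]
force: [-0.7, -0.0, -0.6]
gripper_width: 59.6
gripper_force: 0.0
```

{"fn": "move_arm", "kwargs": {
  "plan": [
    [[0,0,0],0,0.6],
    [[0,0,0],0,0.6],
    [[0,0,0],0,0.6],
    [[0,0,0],0,0.6]
  ]
}}

```text
time_s: 7.15
ee_pos: [625.5, -57.8, 24.9]
ee_rot: [179.9, -0.0, 90.0]
force: [0.8, 1.6, 3.6]
gripper_width: 43.5
gripper_force: 12.0
```

{"fn": "move_arm", "kwargs": {
  "plan": [
    [[0,-0.8,0],0,0.6],
    [[0,-1.2,0],0,0.6],
    [[0,-1.2,0],0,0.6],
    [[0,-0.9,0],0,0.6],
    [[0,-0.3,0],0,0.6]
  ]
}}

```text
time_s: 7.65
ee_pos: [625.1, -102.2, 24.8]
ee_rot: [179.9, -0.1, 89.9]
force: [-0.1, 5.1, 6.5]
gripper_width: 43.7
gripper_force: 12.0
```

{"fn": "move_arm", "kwargs": {
  "plan": [
    [[0,-0.2,0],0,0.6],
    [[0,-0.2,0],0,0.6],
    [[0,0,0],0,0.6]
  ]
}}

```text
time_s: 7.95
ee_pos: [625.1, -105.3, 24.9]
ee_rot: [179.9, -0.1, 89.9]
force: [0.2, 4.0, 6.0]
gripper_width: 43.6
gripper_force: 12.0
```

{"fn": "move_arm", "kwargs": {
  "plan": [
    [[0,0,0],0,0],
    [[0,0,0],0,0],
    [[0,0,0],0,0],
    [[0,0,3],0,0],
    [[0,0,4.5],0,0]
  ]
}}

```text
time_s: 8.45
ee_pos: [621.9, -105.9, 96.2]
ee_rot: [-179.5, -0.1, 90.0]
force: [1.9, -0.1, -0.2]
gripper_width: 80.7
gripper_force: 0.0
```

{"fn": "move_arm", "kwargs": {
  "plan": [
    [[-1.5,-0.6,1.5],-7,0],
    [[-2.5,-0.7,1],-8.5,0],
    [[-2.5,-0.7,0],-8.5,0],
    [[-2.5,-0.7,0],-8.5,0],
    [[-1.1,-0.5,0],-8.5,0]
  ]
}}

```text
time_s: 8.95
ee_pos: [520.9, -138.3, 123.6]
ee_rot: [-179.9, 0.1, 48.6]
force: [0.7, -0.5, 0.2]
gripper_width: 91.2
gripper_force: 0.0
```

{"fn": "move_arm", "kwargs": {
  "plan": [
    [[-0.9,-0.4,0],-8.0,0],
    [[0,0,0],0,0]
  ]
}}

```text
time_s: 9.15
ee_pos: [513.2, -142.5, 123.7]
ee_rot: [-180.0, 0.1, 41.0]
force: [0.6, -0.4, -0.4]
gripper_width: 90.8
gripper_force: 0.0
```

Run:
```python
from h import *
s=env.state();print(s["ee_pos"],s["ee_rot"],s["time_s"],s["gripper_width"])
p=env.grab_frame("top")
cv2.imwrite("pics/c2.png",cv2.resize(p["frame"][145:245,190:330,::-1],(800,571),interpolation=cv2.INTER_CUBIC))
```

```text
[ 513.16986875 -142.47000892  123.66918709] [-1.79964720e+02  5.55789359e-02  4.09570775e+01] 9.15 90.82365176428763
```

View pics/c2.png

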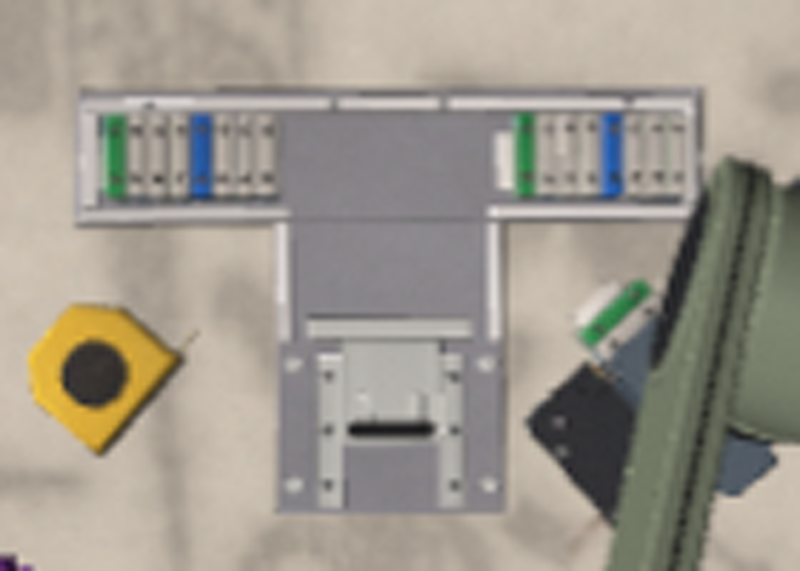

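Left strip is against its wall (block end at crop x 277, centre about 109). Right strip's rail end is at crop x 494, which puts its centre at about -106.3. Both are clear of the mouth, so I'll grasp the spare.

{"fn": "move_arm", "kwargs": {
  "plan": [
    [[0.1,0,-3],0,0],
    [[0,0,-4],0,0],
    [[0,0,-2.5],0,0],
    [[0,0,-1.4],0,0],
    [[0,0,0],0,0]
  ],
  "squeeze": 20
}}

```text
time_s: 9.7
ee_pos: [514.4, -141.3, 12.4]
ee_rot: [-179.8, 0.2, 41.2]
force: [-0.1, 0.8, -0.0]
gripper_width: 91.1
gripper_force: 0.0
```

{"fn": "move_arm", "kwargs": {
  "plan": [
    [[0,0,0],0,0.6],
    [[0,0,0],0,0.6],
    [[0,0,0],0,0.6],
    [[0,0,0],0,0.6],
    [[0,0,0],0,0.6]
  ]
}}

```text
time_s: 10.2
ee_pos: [515.8, -142.0, 15.3]
ee_rot: [179.9, -0.0, 41.0]
force: [-0.1, -0.2, -0.2]
gripper_width: 54.0
gripper_force: 0.0
```

{"fn": "move_arm", "kwargs": {
  "plan": [
    [[0,0,0],0,0.6],
    [[0,0,0],0,0.6],
    [[0,0,0],0,0.6],
    [[0,0,0],0,0.6]
  ]
}}

```text
time_s: 10.6
ee_pos: [515.4, -141.8, 15.0]
ee_rot: [-180.0, -0.0, 41.0]
force: [-0.2, 0.9, 3.7]
gripper_width: 43.5
gripper_force: 19.9
```

{"fn": "move_arm", "kwargs": {
  "plan": [
    [[0,0,1],0,0.6],
    [[0,0,2.5],0,0.6],
    [[0,0,2.5],0,0.6],
    [[0,0,2],0,0.6],
    [[0,0,0],0,0.6]
  ]
}}

```text
time_s: 11.1
ee_pos: [517.8, -142.7, 97.7]
ee_rot: [179.7, -0.2, 41.0]
force: [1.1, -0.5, -1.5]
gripper_width: 43.2
gripper_force: 19.9
```

{"fn": "move_arm", "kwargs": {
  "plan": [
    [[0.6,1.5,0],5,0.6],
    [[1,3,0],8,0.6],
    [[1,3,0],8,0.6],
    [[1,3,0],8,0.6],
    [[0.8,2,0],8,0.6]
  ]
}}

```text
time_s: 11.6
ee_pos: [559.2, -15.2, 93.4]
ee_rot: [-179.9, 0.0, 78.4]
force: [-0.6, -0.1, -0.5]
gripper_width: 44.1
gripper_force: 19.9
```

{"fn": "move_arm", "kwargs": {
  "plan": [
    [[0.5,1.4,0],7,0.6],
    [[0.1,0.6,0],5,0.6],
    [[0,0,0],0,0.6],
    [[0,0,0],0,0.6],
    [[0,0,0],0,0.6]
  ]
}}

```text
time_s: 12.1
ee_pos: [565.1, 2.5, 94.3]
ee_rot: [-180.0, 0.0, 89.9]
force: [0.5, 0.3, -1.4]
gripper_width: 43.8
gripper_force: 19.9
```

Run:
```python
from h import *
s=env.state();print(s["ee_pos"],s["ee_rot"],s["time_s"],s["gripper_width"],s["gripper_force"],s["force"])
p=env.grab_frame("scene");np.save("sc.npy",p,allow_pickle=True)
cv2.imwrite("pics/s2.png",cv2.resize(p["frame"][150:290,200:387,::-1],(800,600),interpolation=cv2.INTER_CUBIC))
```

```text
[565.11312381   2.52588428  94.28557693] [-1.79952047e+02  1.18875105e-02  8.99024873e+01] 12.1 43.81792218177312 19.940620064735413 [ 0.53888546  0.27308528 -1.43361532]
```

View pics/s2.png

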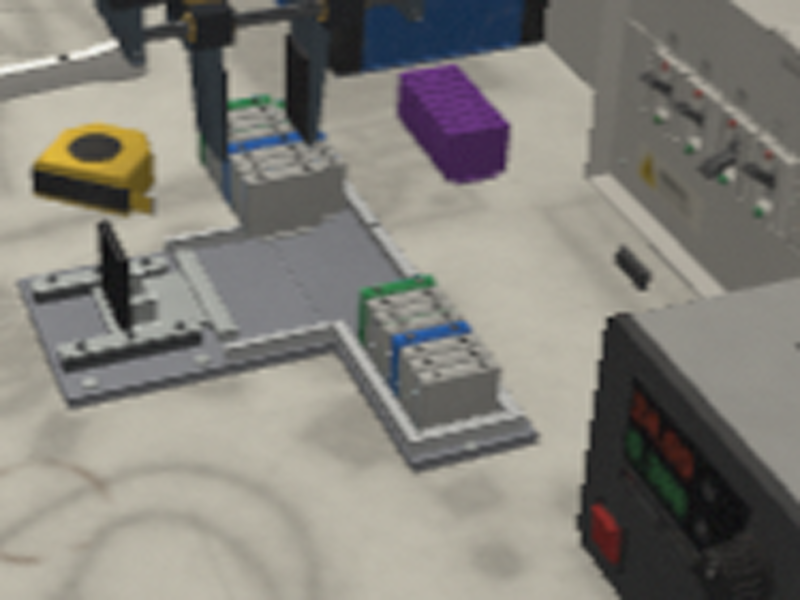

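The spare is held level over the lane, near crop (270,165). I'll check its y offset from the depth of its near end before lowering.

Run:
```python
from h import *
p=np.load("sc.npy",allow_pickle=True).item(); C=cloud(p)
k=(p["z_map"]>0)&(C[...,2]>84)&(C[...,2]<124)&(abs(C[...,0]-565)<40)&(C[...,1]<10)&(C[...,1]>-80)
P=C[k];print(len(P),np.percentile(P,[1,5,25,50,75,95,99],axis=0).round(1))
# right row strip end & lane guides inner for the same camera
k=(p["z_map"]>0)&(C[...,2]>22)&(C[...,2]<42)&(abs(C[...,0]-625)<24)&(C[...,1]<-120)&(C[...,1]>-175)
P=C[k];print("rightstrip outer end",np.percentile(P[:,1],[5,25,50,75]).round(1))
```

```text
535 [[534.6 -48.5  84.7]
 [540.8 -47.3  87.2]
 [545.8 -45.3  99.4]
 [559.3 -36.8 115. ]
 [572.9 -14.6 118. ]
 [583.5   3.3 119.4]
 [588.9   7.6 122.2]]
rightstrip outer end [-154.7 -153.2 -152.3 -151.2]
```

{"fn": "move_arm", "kwargs": {
  "plan": [
    [[0.1,0.05,-1.5],0,0.6],
    [[0,0,-2],0,0.6],
    [[0,0,-1.0],0,0.6],
    [[0,0,0],0,0.6],
    [[0,0,-0.5],0,0.6]
  ]
}}

```text
time_s: 12.65
ee_pos: [567.5, 3.3, 45.5]
ee_rot: [179.9, 0.0, 90.0]
force: [0.2, 0.2, -1.7]
gripper_width: 43.5
gripper_force: 19.9
```

{"fn": "move_arm", "kwargs": {
  "plan": [
    [[0,0,-0.5],0,0.6],
    [[0,0,-0.5],0,0.6],
    [[0,0,-0.5],0,0.6],
    [[0,0,-0.4],0,0.6],
    [[0,0,0],0,0.6]
  ]
}}

```text
time_s: 13.15
ee_pos: [566.1, 3.6, 25.1]
ee_rot: [-179.9, -0.0, 90.0]
force: [-0.5, -0.3, -1.3]
gripper_width: 43.5
gripper_force: 19.9
```

{"fn": "move_arm", "kwargs": {
  "plan": [
    [[0,0,-0.1],0,0.6],
    [[0,0,-0.1],0,0.6],
    [[0,0,0],0,0.6],
    [[0,0,0],0,0.6]
  ]
}}

```text
time_s: 13.55
ee_pos: [566.6, 3.6, 23.9]
ee_rot: [180.0, 0.0, 90.0]
force: [0.2, -0.2, -2.8]
gripper_width: 43.6
gripper_force: 19.9
```

{"fn": "move_arm", "kwargs": {
  "plan": [
    [[0,0,-0.1],0,0.6],
    [[0,0,0],0,0.6],
    [[0,0,0],0,0.6]
  ]
}}

```text
time_s: 13.85
ee_pos: [566.8, 3.6, 23.0]
ee_rot: [180.0, -0.0, 90.0]
force: [0.2, 0.3, 0.5]
gripper_width: 43.9
gripper_force: 19.9
```

{"fn": "move_arm", "kwargs": {
  "plan": [
    [[0,0,-0.05],0,0.6],
    [[0,0,0],0,0.6],
    [[0,0,0],0,0.6]
  ]
}}

```text
time_s: 14.15
ee_pos: [566.8, 3.6, 23.0]
ee_rot: [180.0, 0.0, 90.0]
force: [-1.4, 0.5, 6.1]
gripper_width: 43.7
gripper_force: 19.9
```

{"fn": "move_arm", "kwargs": {
  "plan": [
    [[0,0,0],0,0.2],
    [[0,0,0],0,0.2],
    [[0,0,0],0,0.2],
    [[0,0,2],0,0.2],
    [[0,0,3],0,0.2]
  ]
}}

```text
time_s: 14.65
ee_pos: [564.8, 3.6, 70.8]
ee_rot: [-179.7, -0.0, 90.0]
force: [0.0, -0.2, 0.3]
gripper_width: 72.7
gripper_force: 0.0
```

{"fn": "move_arm", "kwargs": {
  "plan": [
    [[0,0,3],0,0.2],
    [[-3,0,1],0,1],
    [[-4,0,0],0,1],
    [[-3,0,0],0,1],
    [[-2,0,0],0,1]
  ]
}}

```text
time_s: 15.15
ee_pos: [443.9, 3.6, 112.1]
ee_rot: [-179.9, -0.0, 90.0]
force: [1.1, -0.5, -0.3]
gripper_width: 44.1
gripper_force: 0.0
```

{"fn": "move_arm", "kwargs": {
  "plan": [
    [[0,0,0],0,1],
    [[0,0,0],0,1],
    [[0,0,0],0,1],
    [[0,0,0],0,1],
    [[0,0,0],0,1]
  ]
}}

```text
time_s: 15.65
ee_pos: [447.2, 3.6, 112.1]
ee_rot: [-180.0, 0.0, 90.0]
force: [0.3, 0.5, -0.0]
gripper_width: 3.8
gripper_force: 0.0
```

Run:
```python
from h import *
s=env.state();print(s["ee_pos"],s["gripper_width"])
t=env.grab_frame("top");p=env.grab_frame("scene")
a=cv2.resize(t["frame"][145:245,190:330,::-1],(560,400),interpolation=cv2.INTER_CUBIC)
b=cv2.resize(p["frame"][165:265,195:335,::-1],(280,200),interpolation=cv2.INTER_CUBIC)
o=np.zeros((600,800,3),np.uint8);o[:400,:560]=a
b=cv2.resize(p["frame"][165:285,195:335,::-1],(233,200));o[400:,:233]=b
o[400:,240:800]=cv2.resize(p["frame"][190:240,200:340,::-1],(560,200),interpolation=cv2.INTER_CUBIC)
cv2.imwrite("pics/c3.png",o)
```

```text
[447.22894184   3.55060129 112.06896949] 3.831242364325386
```

View pics/c3.png

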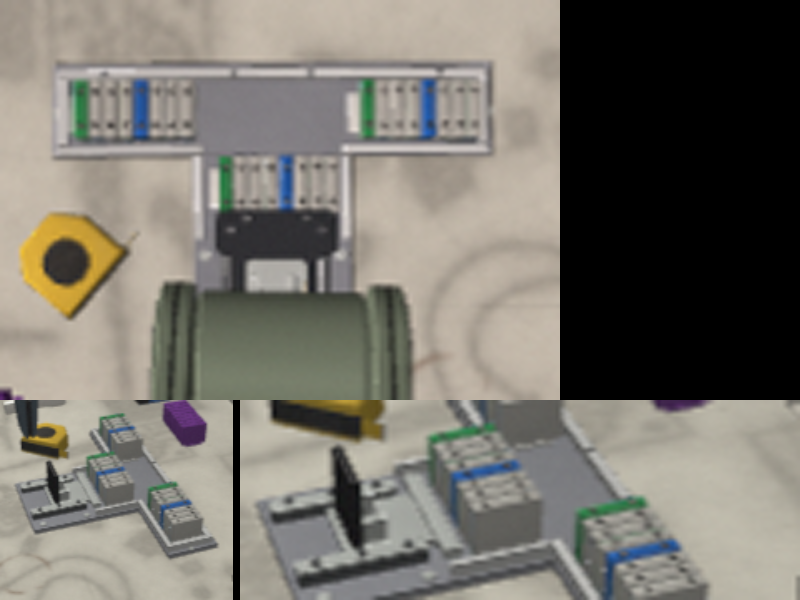

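The spare lies flat in the lane at picture (278,183), inside the guides and ahead of the pusher. Now I'll lower behind the paddle and push.

{"fn": "move_arm", "kwargs": {
  "plan": [
    [[0,-0.1,-3],0,1],
    [[0,0,-2.5],0,1],
    [[0,0,-1.7],0,1],
    [[0,0,-0.8],0,1],
    [[0,0,0],0,1]
  ]
}}

```text
time_s: 16.25
ee_pos: [446.0, 2.5, 31.5]
ee_rot: [-179.9, -0.0, 90.0]
force: [0.2, -0.3, 0.1]
gripper_width: 0.3
gripper_force: 0.0
```

{"fn": "move_arm", "kwargs": {
  "plan": [
    [[0.5,0,0],0,1],
    [[0.5,0,0],0,1],
    [[0.5,0,0],0,1],
    [[0.4,0,0],0,1],
    [[0.4,0,0],0,1]
  ]
}}

```text
time_s: 16.75
ee_pos: [467.9, 2.6, 32.3]
ee_rot: [-179.8, -0.0, 90.0]
force: [-5.9, -0.4, 5.0]
gripper_width: 0.4
gripper_force: 2.9
```

{"fn": "move_arm", "kwargs": {
  "plan": [
    [[0.5,0,0],0,1],
    [[0.5,0,0],0,1],
    [[0.5,0,0],0,1],
    [[0.5,0,0],0,1],
    [[0.5,0,0],0,1]
  ]
}}

```text
time_s: 17.25
ee_pos: [490.8, 2.7, 32.1]
ee_rot: [-179.5, -0.0, 90.0]
force: [-9.0, 1.2, 8.5]
gripper_width: 0.4
gripper_force: 4.9
```

{"fn": "move_arm", "kwargs": {
  "plan": [
    [[0.5,0,0],0,1],
    [[0.5,0,0],0,1],
    [[0.5,0,0],0,1],
    [[0.5,0,0],0,1],
    [[0.5,0,0],0,1]
  ]
}}

```text
time_s: 17.75
ee_pos: [514.7, 2.8, 32.1]
ee_rot: [-179.4, -0.0, 90.0]
force: [-12.7, 0.8, 10.0]
gripper_width: 0.6
gripper_force: 6.1
```

{"fn": "move_arm", "kwargs": {
  "plan": [
    [[0.4,0,0],0,1],
    [[0.2,0,0],0,1],
    [[0.2,0,0],0,1],
    [[0,0,0],0,1],
    [[0,0,0],0,1]
  ]
}}

```text
time_s: 18.25
ee_pos: [523.3, 2.9, 32.1]
ee_rot: [-179.5, -0.0, 90.0]
force: [-9.2, 0.1, 8.7]
gripper_width: 0.4
gripper_force: 5.2
```

{"fn": "move_arm", "kwargs": {
  "plan": [
    [[0.2,0,0],0,1],
    [[0.2,0,0],0,1],
    [[0,0,0],0,1]
  ]
}}

```text
time_s: 18.55
ee_pos: [526.9, 2.9, 32.1]
ee_rot: [-179.4, -0.0, 90.0]
force: [-11.3, 1.6, 7.3]
gripper_width: 0.2
gripper_force: 5.5
```

{"fn": "move_arm", "kwargs": {
  "plan": [
    [[0.2,0,0],0,1],
    [[0,0,0],0,1]
  ]
}}

```text
time_s: 18.75
ee_pos: [528.8, 2.9, 32.1]
ee_rot: [-179.4, -0.0, 90.0]
force: [-11.4, 0.7, 9.6]
gripper_width: 0.9
gripper_force: 5.6
```

{"fn": "move_arm", "kwargs": {
  "plan": [
    [[0.2,0,0],0,1],
    [[0,0,0],0,1]
  ]
}}

```text
time_s: 18.95
ee_pos: [529.5, 2.9, 32.0]
ee_rot: [-179.3, -0.0, 90.0]
force: [-12.2, 0.5, 11.3]
gripper_width: 0.5
gripper_force: 7.0
```

{"fn": "move_arm", "kwargs": {
  "plan": [
    [[0.2,0,0],0,1],
    [[0.2,0,0],0,1],
    [[0,0,0],0,1],
    [[0,0,0],0,1],
    [[0,0,0],0,1]
  ]
}}

```text
time_s: 19.45
ee_pos: [529.4, 2.9, 32.0]
ee_rot: [-178.8, -0.0, 90.0]
force: [-20.4, 0.7, 18.2]
gripper_width: -0.0
gripper_force: 11.4
```

{"fn": "move_arm", "kwargs": {
  "plan": [
    [[0,0,0],0,1],
    [[0,0,0],0,1],
    [[0,0,0],0,1],
    [[0,0,0],0,1],
    [[0,0,0],0,1]
  ]
}}

```text
time_s: 19.95
ee_pos: [529.3, 2.9, 32.0]
ee_rot: [-178.8, -0.0, 90.0]
force: [-20.9, 0.2, 18.5]
gripper_width: 0.2
gripper_force: 11.3
```

Hard stop reached: the force rises with no further motion, and I held it there. Now I'll retract so the slide springs back, then clear the view.

{"fn": "move_arm", "kwargs": {
  "plan": [
    [[-0.5,0,0],0,1],
    [[-0.8,0,0],0,1],
    [[-1.0,0,0],0,1],
    [[-1.3,0,0],0,1],
    [[-1.3,0,0],0,1]
  ]
}}

```text
time_s: 20.45
ee_pos: [489.0, 2.7, 32.0]
ee_rot: [-179.9, -0.0, 90.0]
force: [-3.2, 1.3, -0.4]
gripper_width: 0.3
gripper_force: 1.4
```

{"fn": "move_arm", "kwargs": {
  "plan": [
    [[-1.3,0,0],0,1],
    [[-1.3,0,0],0,1],
    [[-1.3,0,0],0,1],
    [[-0.5,0,0],0,1],
    [[0,0,3],0,1]
  ]
}}

```text
time_s: 20.95
ee_pos: [443.4, 2.5, 60.2]
ee_rot: [-179.6, -0.0, 90.0]
force: [0.8, -0.3, 0.6]
gripper_width: 0.5
gripper_force: 0.0
```

{"fn": "move_arm", "kwargs": {
  "plan": [
    [[0,0,5],0,1],
    [[0,0,5],0,1],
    [[-2,0,5],0,1],
    [[-5,0,0],0,1],
    [[-4,0,0],0,1]
  ]
}}

```text
time_s: 21.45
ee_pos: [337.8, 2.5, 210.3]
ee_rot: [179.7, 0.0, 90.0]
force: [0.4, -0.7, -0.1]
gripper_width: 0.6
gripper_force: 0.0
```

Run:
```python
from h import *
s=env.state();print(s["ee_pos"],s["gripper_width"],s["force"])
t=env.grab_frame("top");p=env.grab_frame("scene")
o=np.zeros((600,800,3),np.uint8);o[:320,:448]=cv2.resize(t["frame"][145:245,190:330,::-1],(448,320),interpolation=cv2.INTER_CUBIC)
o[320:,:]=cv2.resize(p["frame"][185:255,195:395,::-1],(800,280),interpolation=cv2.INTER_CUBIC)
cv2.imwrite("pics/c4.png",o)
```

```text
[337.82623073   2.49693271 210.27981627] 0.6065527695408124 [ 0.3688987  -0.71404788 -0.1214798 ]
```

View pics/c4.png

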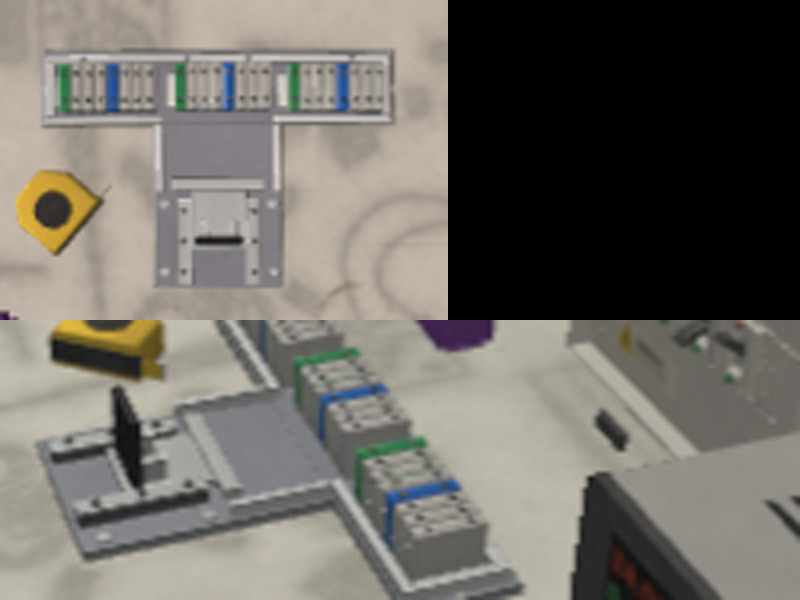

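The picture shows all three strips flat in the row, with the spare in the middle at (222,87). The slide is fully out with the paddle at (219,240), and the tape measure hasn't moved. Handing in.

```bash
python3 -c "
from workcell import env
print(env.job_done())"
```

```text
the job is handed in; nothing more can be done
None
```

The job is handed in at about 22 s of the 72 s allowed: in the last pictures all three strips lay flat in the row with the spare in the middle, the slide was fully back out, and the tape measure was unmoved (the torch and circuit breaker were outside that view, and the arm never worked near them).

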